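# Hang the rinsed filter parts up to dry

### The arm

A 6-joint arm with a two-finger parallel gripper is mounted at the origin on the work surface. World frame = base frame: x ahead of the robot, y to its left, z up, the work surface at z = 0. Lengths are in m, angles in rad, forces in N, time in s.
With the tool pointing down it reaches from about 0.275 to 0.725 m from the base axis. Payload 5.6 kg.
Tool frame: the origin (TCP) lies midway between the tips of the shut fingers; the grasp point (between the pads) lies 19 mm behind it (ctrl.pinch_z is the distance from the TCP to the grasp point, in m); z points along the fingers, y is the line along which they close (so a half turn about z gives the same grasp; the last joint's range is limited). The gripper opens to 85 mm and grips with 20 to 120 N. Pads are 22 mm wide; open, the fingers measure 114 mm over their backs; the gripper's body (76 mm by 85 mm) begins 54 mm behind the grasp point. The pads swing forward as they close: fully open they stand 13 mm farther back than shut.
Start: joints at [1.608, 0.255, 0.108, 0, -1.424, -0.285], TCP at [0.135, 0.533, 0.231] pointing down, gripper open.
Joint ranges: [-2.95, 2.95], [-1.21, 1.97], [-1.09, 1.5], [-2.87, 1.71], [-2.94, -0.07], [-3.05, 3.05]. Speed limits (rad/s): [2.57, 2.57, 3.14, 3.14, 3.14, 3.14].

### API

Orientations are given as a rotation vector (axis times angle).
In Python, from plant import observe, optics, ctrl gives the robot as it stands.
- The arm moves only by the tool play_rows, never from a script. Its argument "rows" is a list of rows, each a list of 6 numbers: the shift along the tool's x, y, z as a fraction of full scale, then the turn, a rotation vector about the tool's x, y, z as a fraction of full scale. A call has 1 to 20 rows; each row shifts and turns the commanded pose from where the row before left it, along the tool's axes as they then stand; what a row does not reach is not made up. Full scale, the value 1, is 0.02 m for a shift and 10 degrees for a turn. A row lasts 1/8 s, in which the tool goes at most 62.5 mm and 10.7 degrees, less where a joint would pass 70% of its speed; a pose out of reach is approached as far as the arm can. A call with a number of a shift or a turn outside -1 to 1 is refused whole. A call with a gripper value outside its range is refused whole. "grip" is the opening, from 0 (shut) to 1 (fully open), set as the call begins (left out, the last holds). The fingers move at their own pace and stop on an object; "grip_force" is the grip in N (left out, the last holds). Time passes only in rows, so rows that do not move let the fingers close. It gives the time, the measured TCP pose, the force, the opening and the grip force at its end, in the units of the state.
- observe(): the state, without advancing time (a new reading comes with each control period).
- optics.read_camera(name): name is "side" or "top" or "wrist"; returns (picture, depth): 480x640x3 uint8, blue, green, red; 480x640 float32, m along the optical axis (not along the pixel's ray), 0 where there is no reading.
- optics.calibration(name): a dict with "fx", "fy", "cx", "cy" (pixels), "cam_to_world" (4x4, takes a point from camera to world coordinates). Camera axes: x right, y down, z forward; pixel columns grow to the right and rows downward; lengths in m; the calibration is good to about 2 mm. A picture is of the moment at which its call begins: read the wrist's pose just before it. calibration takes no time and is no camera call; for the wrist camera it gives the pose at the moment of the call.
- ctrl.finish_job(): hands the job in; it is judged then, once.
The state is a dict: "time_s": time; "q": joint angles; "joint_vel": joint speeds; "tau": joint torques, N m; "position": TCP position; "eef_rot": TCP orientation; "contact_force": force on the tool from outside, world axes, zero at the start; "moment": the same for the moment, N m; "width": opening from 0.0 (shut) to 1.0 (fully open); "grasp_force": force on a finger pad.
Only numpy, scipy, OpenCV 4.12 (cv2) and the standard library are available. Lean on these libraries where they do the work, as an engineer would, in place of code of your own. Each camera call takes 0.05 s, during which the arm holds its last target. There are 200 camera calls.

### The job

Pull the steel filter disc out of its sprung socket in the white rinsing stand and hang it by its eye on the blue-tipped peg. Then pick up the grey filter cup and hang it by its eye on the orange-tipped peg. Leave both hanging still and free of the gripper, and leave the canister, plate, brush and whisk where they are.

Things in the scene. Friction and masses are not known exactly. Their poses are not given: they have to be found in the camera images.
- filter_disc: Steel filter disc, 8 mm thick (own x), 160 mm long (own z), leaning 30 deg in the stand. Origin: middle of its foot's underside. Foot 44 mm wide (y) to z 22, 2 mm bead on its +x face at z 5; disc of 90 mm diameter centred at z 57; tab 44 wide to z 160 with a square eye (28 x 28, through along x) centred at z 120; solid grip bar above the eye, z 134 to 160. 0.16 kg.
- disc_eye (a point): Centre of the square eye of the filter disc, 120 mm up its own z; axes as filter_disc.
- filter_cup: Grey plastic filter cup standing on the counter, mouth up: rim diameter 80 mm, height 60, 0.09 kg. Origin: centre of its underside, z up. On its -x side a flat tab (x -46 to -38, 44 wide in y) rises to z 128; square eye (28 x 28, through along x) centred at x -42, z 88; solid grip bar above the eye, z 102 to 128.
- cup_eye (a point): Centre of the square eye of the cup's tab, at x = -42, z = 88 mm of the cup; axes as filter_cup.
- rinse_stand: White rinsing stand, fixed, base 120 (x) x 96 x 10 mm. Origin on the counter under the socket, whose floor is 36 mm up. Socket axis (pull-out way = disc's z) leans 30 deg from vertical to the stand's -x; backrest 74 mm long behind the disc (-x). A sprung ball on the +x side holds the foot's bead: 5 to 15 N along the axis frees it within 8 mm; foot clear after 25 mm.
- peg_blue: Blue-tipped round peg, 10 mm diameter, fixed on a drying post. Origin on the post's axis, 170 mm above the counter; own z runs along the peg, away from the post, to its tip at 90 mm, rising 30 deg above level. The post is a 16 mm square column ending 3 mm above the peg's root, on a 120 x 90 x 12 mm base that reaches 72 mm out under the peg.
- peg_orange: The same peg with an orange tip, on another, equal drying post. Origin and axes as peg_blue.
- canister: Bystander: green flip-top canister, 74 mm diameter, 100 mm high; origin at the centre of its underside.
- plate: Bystander: empty white porcelain plate, 170 mm diameter, 20 mm high; origin at the centre of its underside.
- brush: Bystander: blue hard silicone brush, 150 mm long, lying along its own x; origin at the middle of its underside.
- whisk: Bystander: small steel whisk, 165 mm long, 40 mm wide, lying along its own x; origin on the counter under its middle.
There are look-alikes about, which are no part of the job. Leave any green or yellow look-alike of the part that bears peg_orange alone.

How it is judged:
On the way, in this order (a step that is already met when the one before it is completed fails the run):
1. the disc is out of the stand: its eye more than 60 mm from where it began and disc and stand no longer touch (distance of disc_eye from where it was at the start of the episode above 0.06 m and contact force between filter_disc and rinse_stand below 0.05 N), for 0.1 s.
2. the disc hangs on the blue-tipped peg, out of the fingers (x of disc_eye in the frame of peg_blue between -0.019 and 0.019 m and y of disc_eye in the frame of peg_blue between -0.019 and 0.019 m and z of disc_eye in the frame of peg_blue between -0.005 and 0.084 m and contact force between filter_disc and peg_blue above 0.2 N and contact force between filter_disc and the fingers below 0.05 N), for 0.2 s.
3. the cup is lifted more than 40 mm (distance of filter_cup from where it was at the start of the episode above 0.04 m), for 0.1 s.
4. the cup hangs on the orange-tipped peg, out of the fingers (x of cup_eye in the frame of peg_orange between -0.019 and 0.019 m and y of cup_eye in the frame of peg_orange between -0.019 and 0.019 m and z of cup_eye in the frame of peg_orange between -0.005 and 0.084 m and contact force between filter_cup and peg_orange above 0.2 N and contact force between filter_cup and the fingers below 0.05 N), for 0.2 s.
At the end, for the whole second after the job is handed in: Disc on the blue-tipped peg, cup on the orange-tipped one: peg through the eye (eye centre within 19 mm of its axis in x and y, -5 to 84 mm along it), each bearing on its peg, free of the fingers, at rest (0.03 m/s, 0.3 rad/s). Canister, plate, brush, whisk within 30 mm of their starts (all of step 2 and all of step 4 and linear speed of each of filter_disc, filter_cup below 0.03 m/s and angular speed of each of filter_disc, filter_cup below 0.3 rad/s and distance of each of canister, plate, brush, whisk from where it was at the start of the episode below 0.03 m); the robot touches nothing.
It fails at once if the canister is moved more than 30 mm (distance of canister from where it was at the start of the episode above 0.03 m).
It fails at once if the plate is moved more than 30 mm (distance of plate from where it was at the start of the episode above 0.03 m).
It fails at once if the brush is moved more than 30 mm (distance of brush from where it was at the start of the episode above 0.03 m).
It fails at once if the whisk is moved more than 30 mm (distance of whisk from where it was at the start of the episode above 0.03 m).
It also fails if it takes over 61 s, if anything falls off the work surface, if the arm or the gripper's body presses on something with over 40 N, if the wrist force passes 120 N, or if a joint passes its speed limit or range.

## Working session

There is one attempt and no reset: what is moved stays moved. The work goes in short steps, Python scripts to look and compute and a tool call to move; the robot and the scene stay as the last step left them, time stands still between calls to the robot, and variables do not carry over. Pictures are saved under pics/ and viewed, at most 10 in all, crops included, and the job is handed in when it is done.

Besides the shell and the picture viewer there is one more tool, called after "Emit:" in YAML: its name, and indented under it one key for each argument. play_rows: Moves the arm, as the interface text tells. Its arguments: {"type":"object","properties":{"rows":{"type":"array","items":{"type":"array","items":{"type":"number","minimum":-1,"maximum":1}}},"grip":{"type":"number"},"grip_force":{"type":"number"}},"required":["rows"]}

```bash
ls; mkdir -p pics
python3 - <<'E'
from plant import observe, optics, ctrl
import cv2,numpy as np
s=observe();print(s)
for n in("side","top"):
    im,d=optics.read_camera(n);c=optics.calibration(n)
    cv2.imwrite(f"pics/{n}0.png",im);np.savez(f"{n}0.npz",im=im,d=d,K=[c[k] for k in("fx","fy","cx","cy")],T=c["cam_to_world"])
    print(n,[c[k] for k in("fx","fy","cx","cy")],np.round(c["cam_to_world"],3).tolist())
E
```

```text
pics
{'time_s': 0.0, 'q': array([ 1.60759056e+00,  2.55730284e-01,  1.07009092e-01, -4.58389342e-04,
       -1.42390405e+00, -2.84602121e-01]), 'joint_vel': array([-0.00106321,  0.00119682,  0.00107381,  0.00181001,  0.00056101,
        0.00131713]), 'tau': array([ 1.00877637e-04, -3.86626303e+01,  2.37935936e+01,  5.36519140e+00,
       -6.23814456e-03, -5.89700193e-06]), 'position': array([0.13472994, 0.53273183, 0.23040891]), 'eef_rot': array([ 3.11563172e+00, -3.88133570e-01, -2.43185801e-04]), 'contact_force': array([0.0963521 , 0.4767658 , 0.64573607]), 'moment': array([ 0.02369106, -0.00220568,  0.0510372 ]), 'grasp_force': 0.0, 'width': 0.9957130879545508}
side [469.65030872060987, 469.65030872060987, 321.1141953391735, 240.87259583335623] [[-0.963, -0.207, 0.172, 0.406], [-0.269, 0.721, -0.639, 0.512], [0.008, -0.662, -0.75, 0.832], [0.0, 0.0, 0.0, 1.0]]
top [609.9187220392006, 609.9187220392006, 323.6161000573594, 241.64244642956308] [[-0.024, -0.999, 0.045, 0.491], [-1.0, 0.025, 0.016, -0.086], [-0.017, -0.045, -0.999, 1.452], [0.0, 0.0, 0.0, 1.0]]
```

View pics/top0.png

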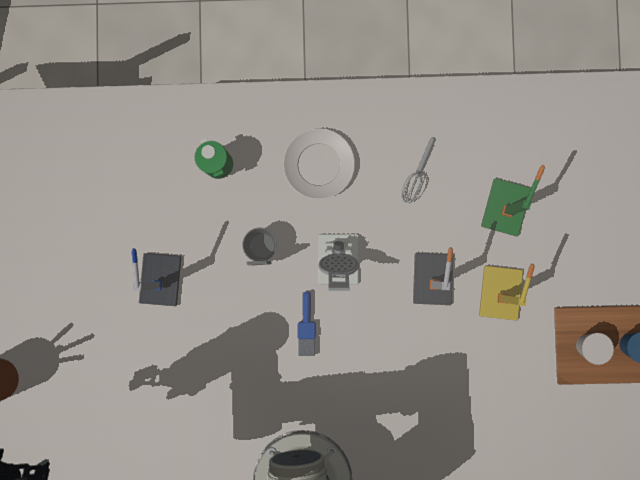

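View pics/side0.png

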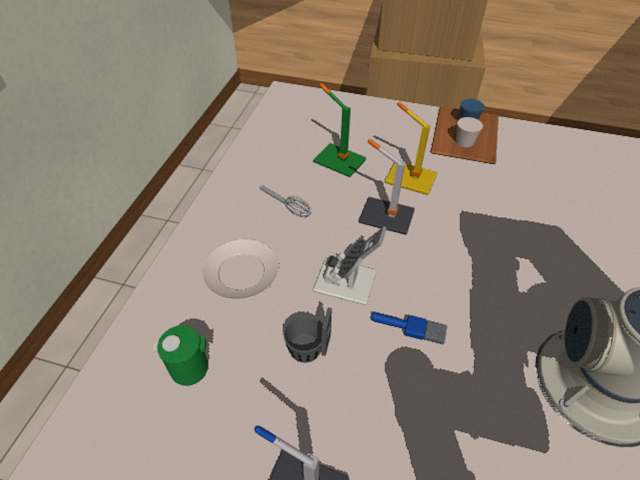

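Top view shows blue post (160,280), cup (260,245) with its tab on the robot side, disc/stand (338,260), grey orange-tipped post (433,280) beside the green and yellow look-alikes. Side view agrees. Now measuring with depth clouds.

```bash
cat > h.py <<'E'
import numpy as np, cv2
def cloud(n,tag="0"):
    f=np.load(f"{n}{tag}.npz");d=f["d"];fx,fy,cx,cy=f["K"];T=f["T"]
    v,u=np.mgrid[:480,:640]
    P=np.stack([(u-cx)/fx*d,(v-cy)/fy*d,d],-1)@T[:3,:3].T+T[:3,3]
    P[d==0]=np.nan
    return P,f["im"]
def line(p):
    c=p.mean(0);U,S,V=np.linalg.svd(p-c,full_matrices=False);return c,V,S/np.sqrt(len(p))
E
python3 - <<'E'
from h import *
np.set_printoptions(precision=4,suppress=True)
C={n:cloud(n) for n in("top","side")}
t,im=C["top"]
for nm,(u,v) in dict(disc=(338,260),cup=(260,245),blue=(160,280),orange=(433,280)).items():print(nm,t[v,u])
B={"blue":t[280,160],"orange":t[290,420]}
for nm,b in B.items():
  for n,(P,im) in C.items():
    m=(np.abs(P[...,0]-b[0]-.02)<.12)&(np.abs(P[...,1]-b[1])<.08)&(P[...,2]>.165)&(P[...,2]<.24)
    p=P[m]
    if len(p)<10: print(nm,n,len(p));continue
    c,V,S=line(p);hsv=cv2.cvtColor(im,cv2.COLOR_BGR2HSV)[m]
    print(nm,n,len(p),"c",c,"dir",V[0]*np.sign(V[0][2]),"S",S,"lo",p[p[:,2]<np.percentile(p[:,2],10)].mean(0),"hi",p[p[:,2]>np.percentile(p[:,2],95)].mean(0))
  for n,(P,im) in C.items():
    m=(np.abs(P[...,0]-b[0])<.1)&(np.abs(P[...,1]-b[1])<.1)&(abs(P[...,2]-.012)<.004)
    r=cv2.minAreaRect(P[m][:,:2].astype(np.float32)) if m.sum()>20 else None
    print("  base",n,r)
  for n,(P,im) in C.items():
    m=(np.abs(P[...,0]-b[0])<.1)&(np.abs(P[...,1]-b[1])<.1)&(P[...,2]>.03)&(P[...,2]<.15)
    p=P[m]
    print("  post",n,len(p),np.nanmean(p,0) if len(p) else 0)
# disc & stand & cup
for n,(P,im) in C.items():
  d0=t[260,338]
  m=(np.abs(P[...,0]-d0[0])<.1)&(np.abs(P[...,1]-d0[1])<.06)
  p=P[m&(P[...,2]>.075)];c,V,S=line(p);print("disc",n,len(p),c,"n",V[2],"ax",V[0],V[1],S,"zmax",p[:,2].max(),"top",p[p[:,2]>p[:,2].max()-.012].mean(0))
  q=P[m&(abs(P[...,2]-.01)<.003)];print("  standbase",cv2.minAreaRect(q[:,:2].astype(np.float32)))
  u0=t[245,260];m=(np.abs(P[...,0]-u0[0])<.08)&(np.abs(P[...,1]-u0[1])<.07)
  p=P[m&(P[...,2]>.072)];c,V,S=line(p);print("cuptab",n,len(p),c,"n",V[2],S,"zmax",p[:,2].max(),p.min(0),p.max(0))
  q=P[m&(abs(P[...,2]-.06)<.004)];print("  rim",len(q),cv2.minEnclosingCircle(q[:,:2].astype(np.float32)))
E
```

```text
disc [ 0.5107 -0.0952  0.081 ]
cup [0.552  0.0888 0.0049]
blue [0.4749 0.3219 0.0286]
orange [ 0.4599 -0.3126  0.0424]
blue top 238 c [0.4958 0.3256 0.1924] dir [ 0.8548 -0.0906  0.511 ] S [0.0302 0.0038 0.0029] lo [0.4649 0.3268 0.1693] hi [0.5362 0.3216 0.2181]
blue side 670 c [0.4964 0.3263 0.1922] dir [ 0.8594 -0.0932  0.5027] S [0.0299 0.0036 0.0019] lo [0.4633 0.3309 0.1709] hi [0.5377 0.3214 0.2171]
  base top ((0.47236308455467224, 0.32156500220298767), (0.19855435192584991, 0.18708546459674835), 89.59201049804688)
  base side ((0.4755442142486572, 0.307975709438324), (0.050379619002342224, 0.12032576650381088), 84.9433822631836)
  post top 157 [0.4657 0.3236 0.0823]
  post side 125 [0.4638 0.3335 0.128 ]
orange top 244 c [ 0.4816 -0.318   0.193 ] dir [ 0.8647 -0.0626  0.4983] S [0.0303 0.0037 0.0029] lo [ 0.4503 -0.3143  0.1712] hi [ 0.5225 -0.3215  0.2181]
orange side 230 c [ 0.4817 -0.3178  0.191 ] dir [ 0.8619 -0.0721  0.5019] S [0.0297 0.0036 0.0024] lo [ 0.4493 -0.3119  0.1684] hi [ 0.5223 -0.3218  0.216 ]
  base top ((0.4385281205177307, -0.29014459252357483), (0.19485
[... 660 characters left out ...]
24] zmax 0.13541955765957825 [0.5057 0.0607 0.0734] [0.5145 0.1031 0.1354]
  rim 151 ((0.5475072860717773, 0.081371009349823), 0.04483344405889511)
disc side 755 [ 0.4816 -0.0897  0.1242] n [0.8539 0.0082 0.5203] ax [-0.5192 -0.0538  0.853 ] [ 0.035  -0.9985 -0.0417] [0.0367 0.0214 0.0022] zmax 0.17755171531613267 top [ 0.4521 -0.0928  0.1729]
  standbase ((0.5144339203834534, -0.09664006531238556), (0.09754255414009094, 0.11922598630189896), 88.39163208007812)
cuptab side 246 [0.5084 0.0871 0.1102] n [-0.9993  0.01    0.037 ] [0.0203 0.0145 0.0024] zmax 0.1309718520671741 [0.5047 0.0596 0.0721] [0.5142 0.1046 0.131 ]
  rim 248 ((0.5463389754295349, 0.08130248636007309), 0.04594695568084717)
```

```bash
cat >> h.py <<'E'
from scipy.spatial.transform import Rotation as R
np.set_printoptions(precision=4,suppress=True)
def tool(yaw,t):  # tool rotation: y closes along -x(heading yaw), z tilted t deg outward from down
    a=np.radians(t);M=np.array([[0,-np.cos(a),np.sin(a)],[-1,0,0],[0,-np.sin(a),-np.cos(a)]])
    return R.from_euler("z",yaw,degrees=True)*R.from_matrix(M)
def delta(target,Rt):
    """print turn (units of 10deg) from current pose, then shift (units 20mm) in the target tool frame"""
    from plant import observe
    s=observe();Rc=R.from_rotvec(s["eef_rot"]);d=np.asarray(target)-s["position"]
    print("t",s["time_s"],"pos",s["position"],"q",s["q"],"F",s["contact_force"],"w",s["width"])
    print(" turn/10deg (tool)",np.degrees((Rc.inv()*Rt).as_rotvec())/10," shift/20mm in current axes",Rc.inv().apply(d)/.02,"in target axes",Rt.inv().apply(d)/.02)
E
python3 - <<'E'
from h import *
for n in("top","side"):
  P,im=cloud(n)
  m=(np.abs(P[...,0]-.46)<.06)&(np.abs(P[...,1]+.094)<.05)&(P[...,2]>.158)
  p=P[m];ax=np.array([-.5,0,.866]);nn=np.array([.866,0,.5])
  a=p@ax;b=p@nn
  print("bar",n,len(p),"mean",p.mean(0),"ax",np.percentile(a,[2,50,95,100]),"n",np.percentile(b,[2,25,50,75,98]),"y",np.percentile(p[:,1],[1,99]))
  k=np.polyfit(p[:,1],b,1);print("  yaw",np.degrees(np.arctan(-k[0])))
  # lower face below eye / disc plane on +n face
  m=(np.abs(P[...,0]-.5)<.09)&(np.abs(P[...,1]+.094)<.046)&(P[...,2]>.07)&(P[...,2]<.12)
  p=P[m];print("  mid disc: n",np.percentile(p@nn,[5,25,50,75,95]),"y",np.percentile(p[:,1],[1,99]))
  m=(np.abs(P[...,0]-.51)<.02)&(np.abs(P[...,1]-.082)<.04)&(P[...,2]>.08)
  p=P[m];q=P[m&(P[...,2]>.104)];k=np.polyfit(q[:,1],q[:,0],1)
  print("cupbar",n,"x",np.percentile(q[:,0],[2,25,50,75,98]),"y",np.percentile(p[:,1],[1,99]),"yaw",np.degrees(np.arctan(-k[0])),"z",np.percentile(q[:,2],[50,98]))
E
python3 -c "
from h import *
Rt=tool(-1,30);delta([.4617,-.093,.25],Rt)"
```

```text
bar top 181 mean [ 0.4548 -0.0931  0.1709] ax [-0.094  -0.0774 -0.0706 -0.0662] n [0.4724 0.478  0.48   0.4812 0.4829] y [-0.1143 -0.0721]
  yaw -0.4591175352326055
  mid disc: n [0.4767 0.4795 0.4808 0.482  0.4838] y [-0.1385 -0.0526]
cupbar top x [0.5057 0.5077 0.5098 0.5119 0.514 ] y [0.0608 0.103 ] yaw 2.4721461947468892 z [0.128  0.1345]
bar side 172 mean [ 0.4544 -0.0918  0.1697] ax [-0.0941 -0.0787 -0.0723 -0.0713] n [0.4731 0.4767 0.4796 0.4804 0.4813] y [-0.1165 -0.0725]
  yaw 0.3587787469675507
  mid disc: n [0.4757 0.4797 0.4805 0.4812 0.4825] y [-0.1363 -0.0517]
cupbar side x [0.5051 0.5062 0.5087 0.5109 0.5133] y [0.0604 0.1039] yaw 0.8595955434581439 z [0.1273 0.1303]
t 0.1 pos [0.1347 0.5328 0.2305] q [ 1.6076  0.2557  0.1072 -0.0004 -1.4239 -0.2846] F [-0.2236  0.7304  0.4213] w 1.0052128381166179
 turn/10deg (tool) [2.5408 2.001  7.4946]  shift/20mm in current axes [23.5251 26.3232 -0.9284] in target axes [ 30.9991 -15.1154   7.6017]
```

Emit:
play_rows:
  rows:
    - [0.8, 1, -0.17, 0, 0, 0]
    - [0.8, 1, -0.17, 0, 0, 0]
    - [0.8, 1, -0.17, 0, 0, 0]
    - [0.8, 1, -0.17, 0, 0, 0]
    - [0.8, 1, -0.17, 0, 0, 0]
    - [0.8, 1, -0.17, 0, 0, 0]
    - [0.8, 1, -0.17, 0, 0, 0]
    - [0.8, 1, -0.17, 0, 0, 0]
    - [0.8, 1, -0.17, 0, 0, 0]
    - [0.8, 1, -0.17, 0, 0, 0]
    - [0.8, 1, -0.17, 0, 0, 0]
    - [0.8, 1, -0.17, 0, 0, 0]
    - [0.8, 1, -0.17, 0, 0, 0]
    - [0.8, 1, -0.17, 0, 0, 0]
    - [0.8, 1, -0.17, 0, 0, 0]
    - [0.8, 1, -0.17, 0, 0, 0]
    - [0.8, 1, -0.17, 0, 0, 0]
    - [0.8, 1, -0.17, 0, 0, 0]
    - [0.8, 1, -0.17, 0, 0, 0]
    - [0.8, 1, -0.17, 0, 0, 0]
  grip: 1

```text
time_s: 2.6
position: [0.3469, 0.0653, 0.2996]
eef_rot: [-3.117, 0.388, -0.0]
contact_force: [0.3, 0.1, 0.2]
width: 1.001
grasp_force: 0.0
```

Emit:
play_rows:
  rows:
    - [0.8, 1, 0, 0, 0, 0]
    - [0.8, 1, 0, 0, 0, 0]
    - [0.8, 1, 0, 0, 0, 0]
    - [0.8, 1, 0, 0, 0, 0]
    - [0.8, 1, 0, 0, 0, 0]
    - [0.8, 1, 0, 0, 0, 0]
    - [0.8, 1, 0, 0, 0, 0]
    - [0, 0, 0, 0.31, 0.25, 0.94]
    - [0, 0, 0, 0.31, 0.25, 0.94]
    - [0, 0, 0, 0.31, 0.25, 0.94]
    - [0, 0, 0, 0.31, 0.25, 0.94]
    - [0, 0, 0, 0.31, 0.25, 0.94]
    - [0, 0, 0, 0.31, 0.25, 0.94]
    - [0, 0, 0, 0.31, 0.25, 0.94]
    - [0, 0, 0, 0.31, 0.25, 0.94]
    - [0, 0, 0, 0, 0, 0]

```text
time_s: 4.6
position: [0.4195, -0.0966, 0.2986]
eef_rot: [-1.928, 1.947, -0.517]
contact_force: [0.1, 0.4, 0.2]
width: 1.0
grasp_force: 0.0
```

```bash
python3 -c "
from h import *
delta([.4205,-.0937,.2243],tool(0,30))"
```

```text
t 4.6 pos [ 0.4195 -0.0966  0.2986] q [ 0.2636 -0.3767 -0.4867  0.1691 -0.9731 -0.3339] F [0.0697 0.3719 0.1939] w 1.0001547979295367
 turn/10deg (tool) [ 0.0658 -0.0684 -0.0378]  shift/20mm in current axes [-0.1727  1.7781  3.2603] in target axes [-0.1457  1.8144  3.2416]
```

Emit:
play_rows:
  rows:
    - [0, 0, 0, 0.07, -0.07, -0.04]
    - [-0.05, 0.6, 0.8, 0, 0, 0]
    - [-0.05, 0.6, 0.8, 0, 0, 0]
    - [-0.05, 0.6, 0.8, 0, 0, 0]
    - [0, 0, 0.8, 0, 0, 0]
    - [0, 0, 0, 0, 0, 0]
    - [0, 0, 0, 0, 0, 0]

```text
time_s: 5.48
position: [0.4226, -0.0936, 0.2267]
eef_rot: [-1.924, 1.928, -0.518]
contact_force: [0.3, -0.1, 0.1]
width: 1.001
grasp_force: 0.0
```

Run:
```python
from h import *
from plant import optics
import cv2
c=optics.calibration("wrist");im,d=optics.read_camera("wrist")
np.savez("wrist1.npz",im=im,d=d,K=[c[k] for k in("fx","fy","cx","cy")],T=c["cam_to_world"])
cv2.imwrite("pics/w1.png",im)
P,_=cloud("wrist","1");m=(np.abs(P[...,0]-.46)<.06)&(np.abs(P[...,1]+.094)<.05)&(P[...,2]>.158)&(P[...,2]<.185)
p=P[m];ax=np.array([-.5,0,.866]);nn=np.array([.866,0,.5])
if len(p):print(len(p),p.mean(0),np.percentile(p@ax,[5,50,95,99]),np.percentile(p@nn,[2,25,50,75,98]),np.percentile(p[:,1],[1,99]),np.degrees(np.arctan(-np.polyfit(p[:,1],p@nn,1)[0])))
delta([.4605,-.0937,.155],tool(0,30))
```

```text
974 [ 0.449  -0.0985  0.1723] [-0.0832 -0.0744 -0.0734 -0.073 ] [0.471  0.4729 0.4751 0.477  0.4789] [-0.1178 -0.0745] -1.1690762369111358
t 5.525 pos [ 0.4226 -0.0935  0.2268] q [ 0.2573 -0.3551 -0.6692  0.1878 -0.7539 -0.3636] F [ 0.0444  0.526  -0.003 ] w 1.0011784683000344
 turn/10deg (tool) [-0.0139 -0.0003 -0.0128]  shift/20mm in current axes [0.0094 0.1635 4.0589] in target axes [0.0092 0.1537 4.0592]
```

View pics/w1.png

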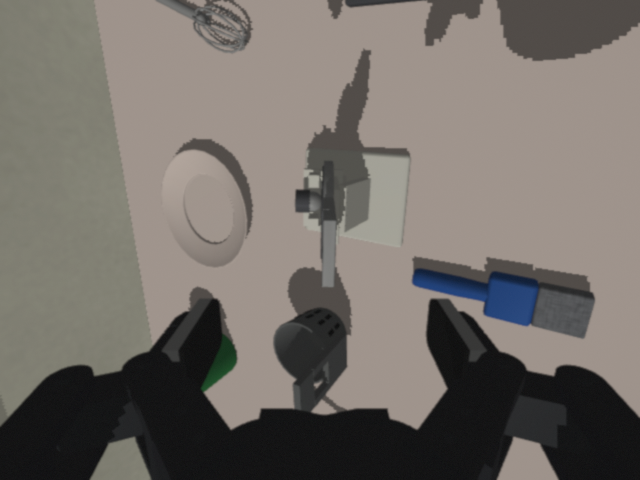

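The wrist view shows the bar edge-on (328,260) midway between the fingers, with nothing in the way. Go down along the axis and grip.

Emit:
play_rows:
  rows:
    - [0.07, 0.17, 0.6, 0, 0, 0]
    - [0, 0, 0.7, 0, 0, 0]
    - [0, 0, 0.7, 0, 0, 0]
    - [0, 0, 0.7, 0, 0, 0]
    - [0, 0, 0.7, 0, 0, 0]
    - [0, 0, 0.7, 0, 0, 0]
    - [0, 0, 0, 0, 0, 0]
    - [0, 0, 0, 0, 0, 0]

```text
time_s: 6.52
position: [0.4606, -0.0947, 0.1541]
eef_rot: [-1.923, 1.927, -0.518]
contact_force: [0.6, -0.6, 0.7]
width: 1.001
grasp_force: 0.0
```

Emit:
play_rows:
  rows:
    - [0, 0, 0, 0, 0, 0]
    - [0, 0, 0, 0, 0, 0]
    - [0, 0, 0, 0, 0, 0]
    - [0, 0, 0, 0, 0, 0]
    - [0, 0, 0, 0, 0, 0]
    - [0, 0, 0, 0, 0, 0]
    - [0, 0, 0, 0, 0, 0]
    - [0, 0, 0, 0, 0, 0]
  grip: 0
  grip_force: 70

```text
time_s: 7.52
position: [0.4611, -0.0945, 0.154]
eef_rot: [-1.922, 1.927, -0.518]
contact_force: [3.3, -1.0, 2.0]
width: 0.082
grasp_force: 69.3
```

```bash
python3 -c "
from h import *
delta([.4605,-.095,.1539],tool(0,30))"
```

```text
t 7.525 pos [ 0.4611 -0.0945  0.154 ] q [ 0.2089 -0.1935 -0.7781  0.2273 -0.4792 -0.3861] F [ 3.341  -1.0053  2.0119] w 0.08203481499840468
 turn/10deg (tool) [-0.0193  0.0022 -0.0138]  shift/20mm in current axes [ 0.0255  0.0292 -0.0092] in target axes [ 0.0254  0.0293 -0.0091]
```

Emit:
play_rows:
  rows:
    - [0, 0, -0.2, 0, 0, 0]
    - [0, 0, -0.3, 0, 0, 0]
    - [0, 0, -0.4, 0, 0, 0]
    - [0, 0, -0.6, 0, 0, 0]
    - [0, 0, -0.8, 0, 0, 0]
    - [0, 0, -0.8, 0, 0, 0]
    - [0, 0, -0.8, 0, 0, 0]
    - [0, 0, -0.8, 0, 0, 0]
    - [0, -0.5, -0.87, 0, 0, 0]
    - [0, -0.5, -0.87, 0, 0, 0]
    - [0, -0.5, -0.87, 0, 0, 0]
    - [0, -0.5, -0.87, 0, 0, 0]
    - [0, 0, 0, 0, 0, 0]

```text
time_s: 9.15
position: [0.4122, -0.0948, 0.3141]
eef_rot: [-1.924, 1.93, -0.515]
contact_force: [0.6, 0.0, -2.4]
width: 0.077
grasp_force: 69.9
```

Run:
```python
from h import *
from plant import optics
im,d=optics.read_camera("side");c=optics.calibration("side")
np.savez("side2.npz",im=im,d=d,K=[c[k] for k in("fx","fy","cx","cy")],T=c["cam_to_world"])
cv2.imwrite("pics/s2.png",im)
delta([.5639,.3187,.32],tool(-6,30))
```

```text
t 9.2 pos [ 0.4118 -0.0947  0.3129] q [ 0.2671 -0.401  -0.4625  0.1557 -1.0088 -0.3192] F [ 0.0604 -0.1717 -1.5199] w 0.07586266340848062
 turn/10deg (tool) [0.013  0.3008 0.5035]  shift/20mm in current axes [-20.6894  -6.7099   3.4842] in target axes [-21.3523  -4.8545   2.3926]
```

View pics/s2.png

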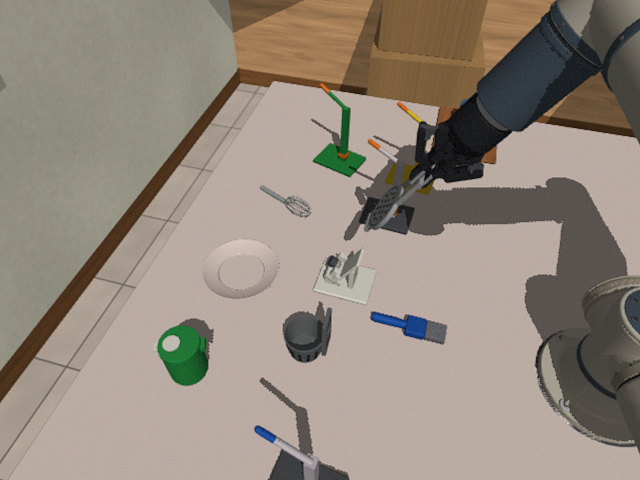

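The disc is out of the stand and held straight at (385,205); the stand at (345,270) is empty, other things unmoved.

Emit:
play_rows:
  rows:
    - [-0.6, -0.4, 0.2, 0, 0, 0]
    - [-1, -0.63, 0.33, 0, 0, 0]
    - [-1, -0.63, 0.33, 0, 0, 0]
    - [-1, -0.63, 0.33, 0, 0, 0]
    - [-1, -0.63, 0.33, 0, 0, 0]
    - [-1, -0.63, 0.33, 0, 0, 0]
    - [-1, -0.63, 0.33, 0, 0, 0]
    - [-1, -0.63, 0.33, 0, 0, 0]
    - [-1, -0.63, 0.33, 0, 0, 0]
    - [-1, -0.63, 0.33, 0, 0, 0]
    - [-1, -0.63, 0.33, 0, 0, 0]
    - [-1, 0, 0, 0, 0, 0]
    - [-1, 0, 0, 0, 0, 0]
    - [-1, 0, 0, 0, 0, 0]
    - [-1, 0, 0, 0, 0, 0]
    - [-1, 0, 0, 0, 0, 0]
    - [-1, 0, 0, 0, 0, 0]
    - [-1, 0, 0, 0, 0, 0]
    - [-1, 0, 0, 0, 0, 0]
    - [-1, 0, 0, 0, 0, 0]

```text
time_s: 11.7
position: [0.5648, 0.2982, 0.3219]
eef_rot: [-1.923, 1.928, -0.517]
contact_force: [0.3, 0.1, -1.2]
width: 0.081
grasp_force: 69.9
```

Emit:
play_rows:
  rows:
    - [-0.7, 0, 0, 0, 0, 0]
    - [-0.4, 0, 0, 0, 0, 0]
    - [0, 0, 0, 0.01, 0.15, 0.25]
    - [0, 0, 0, 0.01, 0.15, 0.25]
    - [0, 0, 0, 0, 0, 0]

```text
time_s: 12.32
position: [0.5649, 0.3191, 0.3216]
eef_rot: [-1.832, 2.032, -0.55]
contact_force: [-0.7, -0.3, -2.0]
width: 0.079
grasp_force: 69.9
```

Run:
```python
from h import *
from plant import optics
for n in("side","top"):
    im,d=optics.read_camera(n);c=optics.calibration(n)
    np.savez(n+"3.npz",im=im,d=d,K=[c[k] for k in("fx","fy","cx","cy")],T=c["cam_to_world"])
    cv2.imwrite(f"pics/{n}3.png",im)
Rt=tool(-6,30)
delta([.5639,.3187,.2464],Rt)
from plant import observe
s=observe();Rc=R.from_rotvec(s["eef_rot"])
for n in("side","top"):
    P,_=cloud(n,"3");q=Rc.inv().apply((P.reshape(-1,3)-s["position"]))
    m=(abs(q[:,0])<.06)&(abs(q[:,1])<.03)&(q[:,2]>.04)&(q[:,2]<.15);p=q[m]
    if len(p)>20:
        print(n,len(p),"x",np.percentile(p[:,0],[1,99]),"zmax",np.percentile(p[:,2],[98]),"y",np.percentile(p[:,1],[5,50,95]),"slope y/z",np.polyfit(p[:,2],p[:,1],1)[0],"slope y/x",np.polyfit(p[:,0],p[:,1],1)[0])
```

```text
t 12.425 pos [0.5648 0.3188 0.3219] q [ 0.9871  0.1654 -0.091   0.5223 -1.1104 -1.2782] F [ 0.1584  0.3048 -0.8947] w 0.07072576407758127
 turn/10deg (tool) [-0.0261  0.0042  0.0079]  shift/20mm in current axes [0.01   1.9417 3.2373] in target axes [0.0103 1.9269 3.2461]
side 797 x [-0.0424  0.0325] zmax [0.1309] y [-0.0053 -0.0041  0.0019] slope y/z -0.0378090751205119 slope y/x -0.04586126552214546
top 840 x [-0.0405  0.0444] zmax [0.1297] y [-0.0058 -0.0038  0.0002] slope y/z -0.018604046184697725 slope y/x 0.017019333499646575
```

Emit:
play_rows:
  rows:
    - [0, 0.38, 0.65, 0, 0, 0]
    - [0, 0.38, 0.65, 0, 0, 0]
    - [0, 0.38, 0.65, 0, 0, 0]
    - [0, 0.38, 0.65, 0, 0, 0]
    - [0, 0.38, 0.65, 0, 0, 0]
    - [0, 0, 0, 0, 0, 0]
    - [0, 0, 0, 0, 0, 0]

```text
time_s: 13.3
position: [0.5651, 0.3191, 0.2472]
eef_rot: [-1.831, 2.031, -0.55]
contact_force: [0.1, -0.4, -1.6]
width: 0.082
grasp_force: 69.9
```

Run:
```python
from h import *
from plant import optics,observe
im,d=optics.read_camera("side");c=optics.calibration("side")
np.savez("side4.npz",im=im,d=d,K=[c[k] for k in("fx","fy","cx","cy")],T=c["cam_to_world"])
cv2.imwrite("pics/s4.png",cv2.resize(im[200:480,120:480],None,fx=2,fy=2))
delta([.5639,.3187,.2464],tool(-6,30))
s=observe();Rc=R.from_rotvec(s["eef_rot"])
P,_=cloud("side","4");q=Rc.inv().apply(P.reshape(-1,3)-s["position"]).reshape(P.shape)
# peg points in eye frame (eye at tool z=.016)
hsv=cv2.cvtColor(im,cv2.COLOR_BGR2HSV)
m=(abs(P[...,0]-.51)<.05)&(abs(P[...,1]-.325)<.03)&(P[...,2]>.18)&(P[...,2]<.225)&(q[...,1]>.01)&(q[...,1]<.09)
p=q[m];print(len(p),p.mean(0)-[0,0,.016],p.min(0),p.max(0))
```

```text
t 13.35 pos [0.5651 0.3192 0.2475] q [ 0.977   0.1873 -0.2686  0.5864 -0.9347 -1.3933] F [-0.2503 -0.3237 -1.0124] w 0.07838118446143875
 turn/10deg (tool) [-0.0326  0.0075  0.0017]  shift/20mm in current axes [0.0325 0.0775 0.0181] in target axes [0.0325 0.0774 0.0185]
344 [ 0.0002  0.0619 -0.0031] [-0.0045  0.0349  0.0091] [0.0061 0.0898 0.0191]
```

View pics/s4.png

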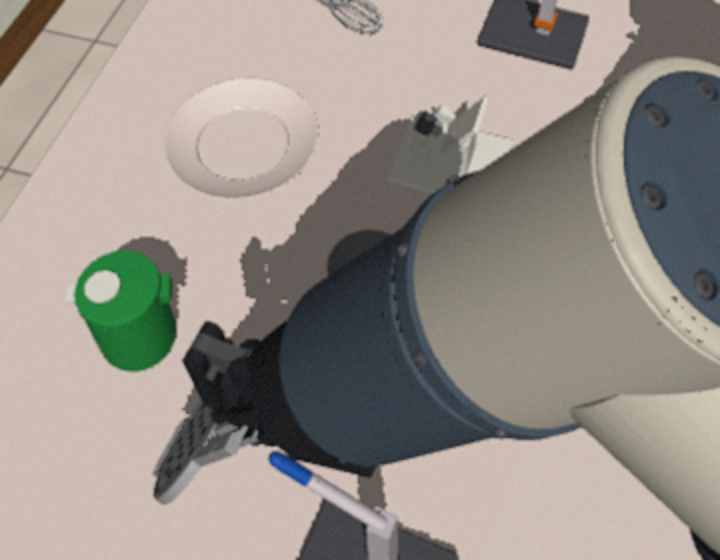

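The blue-tipped peg (290,465) points at the disc's eye; measured offset is within 1–2 mm. Insert along tool y.

Emit:
play_rows:
  rows:
    - [0, 0.5, 0, 0, 0, 0]
    - [0, 0.5, 0, 0, 0, 0]
    - [0, 0.5, 0, 0, 0, 0]
    - [0, 0.5, 0, 0, 0, 0]
    - [0, 0.5, 0, 0, 0, 0]
    - [0, 0.5, 0, 0, 0, 0]
    - [0, 0.5, 0, 0, 0, 0]
    - [0, 0.5, 0, 0, 0, 0]
    - [0, 0, 0, 0, 0, 0]
    - [0, 0, 0, 0, 0, 0]

```text
time_s: 14.6
position: [0.4962, 0.3263, 0.2065]
eef_rot: [-1.831, 2.032, -0.55]
contact_force: [-0.3, -0.2, -1.4]
width: 0.076
grasp_force: 69.9
```

Run:
```python
from h import *
from plant import observe
h=np.array([.9945,-.1045,0]);pz=.866*h+[0,0,.5];root=np.array([.4642,.3291,.17])
delta(root+.045*pz+.016*np.array([-.5*h[0],-.5*h[1],.866]),tool(-6,30))
```

```text
t 14.6 pos [0.4962 0.3263 0.2065] q [ 1.0975  0.1261 -0.4651  0.6525 -0.8858 -1.5995] F [-0.295  -0.2288 -1.3992] w 0.07553001618662093
 turn/10deg (tool) [-0.0286  0.0041  0.0041]  shift/20mm in current axes [ 0.0255  0.0532 -0.0208] in target axes [ 0.0256  0.0533 -0.0205]
```

Emit:
play_rows:
  rows:
    - [0.02, 0, 0.15, 0, 0, 0]
    - [0, 0, 0.15, 0, 0, 0]
    - [0, 0, 0, 0, 0, 0]

```text
time_s: 14.98
position: [0.4992, 0.325, 0.2007]
eef_rot: [-1.831, 2.033, -0.55]
contact_force: [0.8, -0.2, -1.4]
width: 0.075
grasp_force: 69.9
```

Emit:
play_rows:
  rows:
    - [0, 0, 0, 0, 0, 0]
    - [0, 0, 0, 0, 0, 0]
    - [0, 0, 0, 0, 0, 0]
    - [0, 0, 0, 0, 0, 0]
  grip: 0.5

```text
time_s: 15.48
position: [0.4989, 0.3253, 0.2011]
eef_rot: [-1.831, 2.032, -0.55]
contact_force: [-0.9, 0.5, -0.4]
width: 0.502
grasp_force: 0.4
```

Emit:
play_rows:
  rows:
    - [0, 0, -0.3, 0, 0, 0]
    - [0, 0, -0.5, 0, 0, 0]
    - [0, 0, -0.7, 0, 0, 0]
    - [0, 0, -0.7, 0, 0, 0]
    - [0, 0, -0.7, 0, 0, 0]
    - [0, -0.5, -0.87, 0, 0, 0]
    - [0, -0.5, -0.87, 0, 0, 0]
    - [0, -0.5, -0.87, 0, 0, 0]
    - [0, -0.5, -0.87, 0, 0, 0]
    - [0, -0.5, -0.87, 0, 0, 0]

```text
time_s: 16.73
position: [0.4688, 0.3285, 0.3528]
eef_rot: [-1.831, 2.032, -0.549]
contact_force: [0.2, -0.2, -0.0]
width: 0.497
grasp_force: 0.0
```

Run:
```python
from h import *
from plant import optics
im,d=optics.read_camera("side");c=optics.calibration("side")
np.savez("side5.npz",im=im,d=d,K=[c[k] for k in("fx","fy","cx","cy")],T=c["cam_to_world"])
cv2.imwrite("pics/s5.png",im)
delta([.5095,.082,.25],tool(0,0))
```

```text
t 16.775 pos [0.4695 0.3292 0.3562] q [ 1.179   0.0415 -0.1526  0.535  -1.2544 -1.4218] F [1.1443 1.4338 4.4408] w 0.503534846944614
 turn/10deg (tool) [-3.0417 -0.1341 -0.5837]  shift/20mm in current axes [12.1078 -0.1487  6.1854] in target axes [12.3579 -1.9985  5.3075]
```

View pics/s5.png

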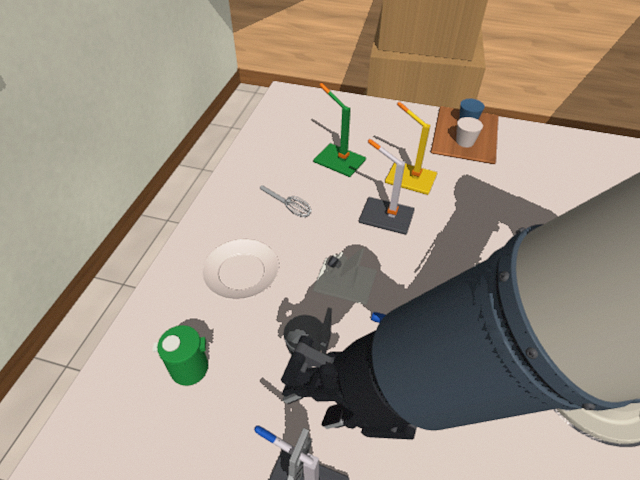

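The disc hangs on the blue peg (300,450). Now to the cup: stand the tool upright, travel over its tab.

Emit:
play_rows:
  rows:
    - [0, 0, 0, -0.76, -0.03, -0.17]
    - [0, 0, 0, -0.76, -0.03, -0.17]
    - [0, 0, 0, -0.76, -0.03, -0.17]
    - [0, 0, 0, -0.76, -0.03, -0.17]
    - [0.7, -0.1, 0, 0, 0, 0]
    - [1, -0.16, 0.2, 0, 0, 0]
    - [1, -0.16, 0.2, 0, 0, 0]
    - [1, -0.16, 0.2, 0, 0, 0]
    - [1, -0.16, 0.2, 0, 0, 0]
    - [1, -0.16, 0.2, 0, 0, 0]
    - [1, -0.16, 0.6, 0, 0, 0]
    - [1, -0.16, 0.6, 0, 0, 0]
    - [1, -0.16, 0.6, 0, 0, 0]
    - [1, -0.16, 0.6, 0, 0, 0]
    - [1, -0.16, 0.6, 0, 0, 0]
    - [1, -0.16, 0.6, 0, 0, 0]
    - [0.6, -0.16, 0.6, 0, 0, 0]
    - [0, 0, 0, 0, 0, 0]
    - [0, 0, 0, 0, 0, 0]
  grip: 1

```text
time_s: 19.15
position: [0.5131, 0.0822, 0.2503]
eef_rot: [2.231, -2.198, 0.008]
contact_force: [0.4, 0.0, 0.1]
width: 1.001
grasp_force: 0.0
```

Run:
```python
from h import *
from plant import optics
for n in("wrist","top"):
    c=optics.calibration(n);im,d=optics.read_camera(n)
    np.savez(n+"6.npz",im=im,d=d,K=[c[k] for k in("fx","fy","cx","cy")],T=c["cam_to_world"])
    P,_=cloud(n,"6")
    m=(np.abs(P[...,0]-.51)<.025)&(np.abs(P[...,1]-.082)<.035)&(P[...,2]>.11)&(P[...,2]<.145)
    q=P[m]
    if len(q)>20:print("cupbar",n,len(q),"x",np.percentile(q[:,0],[2,25,50,75,98]),"y",np.percentile(q[:,1],[1,99]),"yaw",np.degrees(np.arctan(-np.polyfit(q[:,1],q[:,0],1)[0])),"z",np.percentile(q[:,2],[50,98]))
P,_=cloud("side","5")
m=(abs(P[...,0]-.5)<.06)&(abs(P[...,1]-.327)<.06)&(P[...,2]>.06)&(P[...,2]<.24)
print("disc/peg region",m.sum(),P[m].min(0),P[m].max(0))
delta([.5095,.082,.105],tool(1,0))
```

```text
cupbar wrist 586 x [0.5049 0.5072 0.5092 0.5112 0.5132] y [0.0587 0.1019] yaw 2.3756907836702323 z [0.1266 0.128 ]
cupbar top 37 x [0.5069 0.5077 0.5098 0.5119 0.5141] y [0.0606 0.0802] yaw 4.672580399217172 z [0.128  0.1311]
disc/peg region 1412 [0.4568 0.283  0.062 ] [0.5436 0.3517 0.219 ]
t 19.25 pos [0.5132 0.0826 0.2505] q [ 0.467   0.1928  0.073   0.0081 -1.4577 -0.4525] F [-0.0071 -0.1522  0.1408] w 1.0002378273398678
 turn/10deg (tool) [ 0.0143 -0.0583 -0.0117]  shift/20mm in current axes [-0.049   0.1671  7.2763] in target axes [0.0247 0.1853 7.276 ]
```

Emit:
play_rows:
  rows:
    - [0, 0, 0, 0.01, -0.06, -0.12]
    - [0.08, 0.2, 0.6, 0, 0, 0]
    - [0, 0, 0.8, 0, 0, 0]
    - [0, 0, 0.8, 0, 0, 0]
    - [0, 0, 0.8, 0, 0, 0]
    - [0, 0, 0.8, 0, 0, 0]
    - [0, 0, 0.8, 0, 0, 0]
    - [0, 0, 0.8, 0, 0, 0]
    - [0, 0, 0.8, 0, 0, 0]
    - [0, 0, 0.6, 0, 0, 0]
    - [0, 0, 0.5, 0, 0, 0]
    - [0, 0, 0, 0, 0, 0]
    - [0, 0, 0, 0, 0, 0]

```text
time_s: 20.88
position: [0.5091, 0.0803, 0.1045]
eef_rot: [2.26, -2.181, -0.001]
contact_force: [-0.0, -0.5, 1.0]
width: 1.0
grasp_force: 0.0
```

Emit:
play_rows:
  rows:
    - [0, 0, 0, 0, 0, 0]
    - [0, 0, 0, 0, 0, 0]
    - [0, 0, 0, 0, 0, 0]
    - [0, 0, 0, 0, 0, 0]
    - [0, 0, 0, 0, 0, 0]
    - [0, 0, 0, 0, 0, 0]
    - [0, 0, 0, 0, 0, 0]
    - [0, 0, 0, 0, 0, 0]
  grip: 0
  grip_force: 50

```text
time_s: 21.88
position: [0.509, 0.0802, 0.1042]
eef_rot: [2.26, -2.181, -0.001]
contact_force: [-0.0, -0.0, 2.8]
width: 0.082
grasp_force: 52.1
```

```bash
python3 -c "
from h import *
delta([.5092,.081,.104],tool(2,0))"
```

```text
t 21.875 pos [0.509  0.0802 0.1042] q [ 0.4603  0.2647 -0.2132 -0.0006 -1.094  -0.4244] F [-0.018  -0.0409  2.7917] w 0.08236548109416394
 turn/10deg (tool) [ 0.0071 -0.0001  0.0046]  shift/20mm in current axes [-0.0374 -0.0114  0.0122] in target axes [-0.0374 -0.0114  0.0122]
```

Emit:
play_rows:
  rows:
    - [0, 0, -0.3, 0, 0, 0]
    - [0, 0, -0.6, 0, 0, 0]
    - [0, 0, -1, 0, 0, 0]
    - [0, 0, -1, 0, 0, 0]
    - [0, 0, -1, 0, 0, 0]
    - [0, 0, -1, 0, 0, 0]
    - [0, 0, -1, 0, 0, 0]
    - [0, 0, -1, 0, 0, 0]
    - [0, 0, -1, 0, 0, 0]
    - [0, 0, -1, 0, 0, 0]
    - [0, 0, -1, 0, 0, 0]
    - [0, 0, -1, 0, 0, 0]
    - [0, 0, -0.5, 0, 0, 0]
    - [0, 0, 0, 0, 0, 0]

```text
time_s: 23.62
position: [0.5092, 0.0803, 0.3325]
eef_rot: [2.26, -2.181, -0.002]
contact_force: [-0.5, -0.2, -0.3]
width: 0.083
grasp_force: 51.6
```

```bash
python3 -c "
from h import *
delta([.5506,-.3233,.33],tool(-4.5,30))"
```

```text
t 23.625 pos [0.5092 0.0803 0.3325] q [ 0.4599  0.1792  0.2647 -0.0009 -1.6569 -0.4244] F [-0.4747 -0.1852 -0.3155] w 0.08252677175056103
 turn/10deg (tool) [3.0023 0.1742 0.6381]  shift/20mm in current axes [20.2421 -1.3495  0.1127] in target axes [19.9567 -3.0943  1.9319]
```

Emit:
play_rows:
  rows:
    - [0.5, 0, 0, 0, 0, 0]
    - [1, -0.07, 0, 0, 0, 0]
    - [1, -0.07, 0, 0, 0, 0]
    - [1, -0.07, 0, 0, 0, 0]
    - [1, -0.07, 0, 0, 0, 0]
    - [1, -0.07, 0, 0, 0, 0]
    - [1, -0.07, 0, 0, 0, 0]
    - [1, -0.07, 0, 0, 0, 0]
    - [1, -0.07, 0, 0, 0, 0]
    - [1, -0.07, 0, 0, 0, 0]
    - [1, -0.07, 0, 0, 0, 0]
    - [1, -0.07, 0, 0, 0, 0]
    - [1, -0.07, 0, 0, 0, 0]
    - [1, -0.07, 0, 0, 0, 0]
    - [1, -0.07, 0, 0, 0, 0]
    - [1, -0.07, 0, 0, 0, 0]
    - [1, -0.07, 0, 0, 0, 0]
    - [1, -0.07, 0, 0, 0, 0]
    - [1, -0.07, 0, 0, 0, 0]
    - [1, -0.07, 0, 0, 0, 0]

```text
time_s: 26.12
position: [0.5497, -0.3099, 0.3319]
eef_rot: [2.26, -2.181, -0.002]
contact_force: [0.9, 0.2, -1.1]
width: 0.082
grasp_force: 51.6
```

Emit:
play_rows:
  rows:
    - [0.7, 0, 0, 0, 0, 0]
    - [0, 0, 0, 0.5, 0.03, 0.11]
    - [0, 0, 0, 0.5, 0.03, 0.11]
    - [0, 0, 0, 0.5, 0.03, 0.11]
    - [0, 0, 0, 0.5, 0.03, 0.11]
    - [0, 0, 0, 0.5, 0.03, 0.1]
    - [0, 0, 0, 0.5, 0.03, 0.1]
    - [0, 0, 0, 0, 0, 0]

```text
time_s: 27.12
position: [0.5487, -0.3227, 0.3324]
eef_rot: [-1.858, 2.012, -0.54]
contact_force: [0.3, -0.4, -0.8]
width: 0.082
grasp_force: 51.6
```

```bash
python3 -c "
from h import *
delta([.5506,-.3233,.2464],tool(-4.5,30))"
```

```text
t 27.125 pos [ 0.5487 -0.3227  0.3324] q [-0.3722  0.1042  0.1164 -0.1612 -1.084   0.3322] F [ 0.2994 -0.3774 -0.7872] w 0.08233771056553442
 turn/10deg (tool) [ 0.0071 -0.0156  0.0005]  shift/20mm in current axes [0.0124 2.0581 3.7741] in target axes [0.0228 2.0628 3.7715]
```

Emit:
play_rows:
  rows:
    - [0.02, 0.34, 0.63, 0, 0, 0]
    - [0, 0.34, 0.63, 0, 0, 0]
    - [0, 0.34, 0.63, 0, 0, 0]
    - [0, 0.34, 0.63, 0, 0, 0]
    - [0, 0.34, 0.63, 0, 0, 0]
    - [0, 0.34, 0.63, 0, 0, 0]
    - [0, 0, 0, 0, 0, 0]
    - [0, 0, 0, 0, 0, 0]

```text
time_s: 28.12
position: [0.5527, -0.3236, 0.2468]
eef_rot: [-1.858, 2.01, -0.541]
contact_force: [0.4, -0.1, -0.5]
width: 0.083
grasp_force: 51.6
```

Run:
```python
from h import *
from plant import optics,observe
for n in("side","top"):
    im,d=optics.read_camera(n);c=optics.calibration(n)
    np.savez(n+"7.npz",im=im,d=d,K=[c[k] for k in("fx","fy","cx","cy")],T=c["cam_to_world"])
    s=observe();Rc=R.from_rotvec(s["eef_rot"])
    P,_=cloud(n,"7");q=Rc.inv().apply(P.reshape(-1,3)-s["position"]).reshape(P.shape)
    m=(abs(P[...,0]-.495)<.05)&(abs(P[...,1]+.318)<.03)&(P[...,2]>.175)&(P[...,2]<.225)&(q[...,1]>.02)&(q[...,1]<.10)
    p=q[m]
    if len(p):print(n,len(p),p.mean(0)-[0,0,.016],p.min(0),p.max(0))
    if n=="side":cv2.imwrite("pics/s7.png",cv2.resize(im[60:340,240:600],None,fx=2,fy=2))
    else:
        m=(abs(P[...,0]-.47)<.09)&(abs(P[...,1]-.327)<.06)&(P[...,2]>.03)&(P[...,2]<.24);print("disc",m.sum(),P[m].min(0),P[m].max(0))
delta([.5506,-.3233,.2464],tool(-4.5,30))
```

```text
side 135 [-0.0006  0.0683 -0.0034] [-0.0054  0.0374  0.0084] [0.0054 0.1    0.02  ]
top 14 [-0.0039  0.0482 -0.004 ] [-0.005   0.0368  0.0073] [-0.0029  0.0577  0.0164]
disc 735 [0.4541 0.283  0.0303] [0.5436 0.369  0.2218]
t 28.225 pos [ 0.5527 -0.3236  0.2471] q [-0.3723  0.1362 -0.0536 -0.1848 -0.8837  0.3749] F [-1.1911 -0.5985 -1.325 ] w 0.07983606393531067
 turn/10deg (tool) [-0.0009 -0.0166  0.0047]  shift/20mm in current axes [-0.0054  0.1101 -0.0253] in target axes [-0.0054  0.1101 -0.0252]
```

View pics/s7.png

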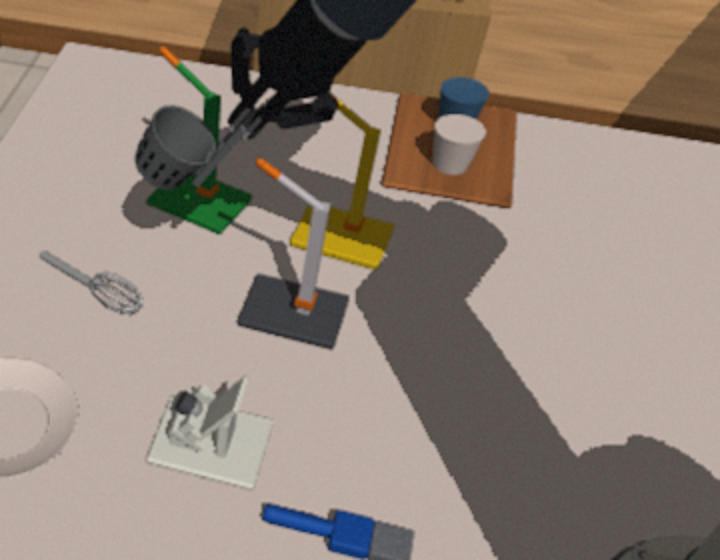

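The cup is held with its eye facing the orange peg tip (265,165), aligned by measurement. Insert.

Emit:
play_rows:
  rows:
    - [0, 0.5, 0, 0, 0, 0]
    - [0, 0.5, 0, 0, 0, 0]
    - [0, 0.5, 0, 0, 0, 0]
    - [0, 0.5, 0, 0, 0, 0]
    - [0, 0.5, 0, 0, 0, 0]
    - [0, 0.5, 0, 0, 0, 0]
    - [0, 0.5, 0, 0, 0, 0]
    - [0, 0.5, 0, 0, 0, 0]
    - [0, 0.1, 0, 0, 0, 0]
    - [0, 0, 0, 0, 0, 0]

```text
time_s: 29.48
position: [0.4816, -0.3179, 0.2053]
eef_rot: [-1.859, 2.011, -0.54]
contact_force: [0.0, 0.5, -1.7]
width: 0.082
grasp_force: 51.6
```

Emit:
play_rows:
  rows:
    - [0, 0, 0.15, 0, 0, 0]
    - [0, 0, 0.15, 0, 0, 0]
    - [0, 0, 0, 0, 0, 0]

```text
time_s: 29.85
position: [0.4846, -0.3179, 0.1995]
eef_rot: [-1.859, 2.011, -0.539]
contact_force: [-0.4, -0.1, -0.6]
width: 0.085
grasp_force: 51.6
```

Emit:
play_rows:
  rows:
    - [0, 0, 0, 0, 0, 0]
    - [0, 0, 0, 0, 0, 0]
    - [0, 0, 0, 0, 0, 0]
    - [0, 0, 0, 0, 0, 0]
    - [0, 0, 0, 0, 0, 0]
  grip: 1

```text
time_s: 30.48
position: [0.4846, -0.3181, 0.2]
eef_rot: [-1.859, 2.011, -0.54]
contact_force: [-0.4, 0.3, -0.6]
width: 1.002
grasp_force: 0.0
```

Emit:
play_rows:
  rows:
    - [0, 0, -0.3, 0, 0, 0]
    - [0, 0, -0.6, 0, 0, 0]
    - [0, 0, -0.8, 0, 0, 0]
    - [0, 0, -0.8, 0, 0, 0]
    - [0, 0, -0.8, 0, 0, 0]
    - [0, 0, -0.8, 0, 0, 0]
    - [0, 0, -0.8, 0, 0, 0]
    - [0, 0, -0.8, 0, 0, 0]
    - [0, 0, 0, 0, 0, 0]
    - [0, 0, 0, 0, 0, 0]
    - [0, 0, 0, 0, 0, 0]
    - [0, 0, 0, 0, 0, 0]
    - [0, 0, 0, 0, 0, 0]
    - [0, 0, 0, 0, 0, 0]

```text
time_s: 32.22
position: [0.4279, -0.3133, 0.2986]
eef_rot: [-1.859, 2.011, -0.539]
contact_force: [-0.2, -0.4, 0.2]
width: 1.0
grasp_force: 0.0
```

Run:
```python
from h import *
from plant import optics
im,d=optics.read_camera("side");cv2.imwrite("pics/s8.png",im)
im2,_=optics.read_camera("side");print("moving px",(cv2.absdiff(im,im2).max(-1)>25).sum())
delta([.45,-.31,.3],tool(-4.5,30))
```

```text
moving px 8
t 32.325 pos [ 0.4279 -0.3133  0.2987] q [-0.479  -0.079  -0.1299 -0.2246 -1.0428  0.4666] F [ 0.0803 -0.3907 -0.2377] w 1.001581365385482
 turn/10deg (tool) [ 0.0074 -0.013   0.0028]  shift/20mm in current axes [-0.2528 -0.9764  0.4885] in target axes [-0.2522 -0.9756  0.4903]
```

View pics/s8.png

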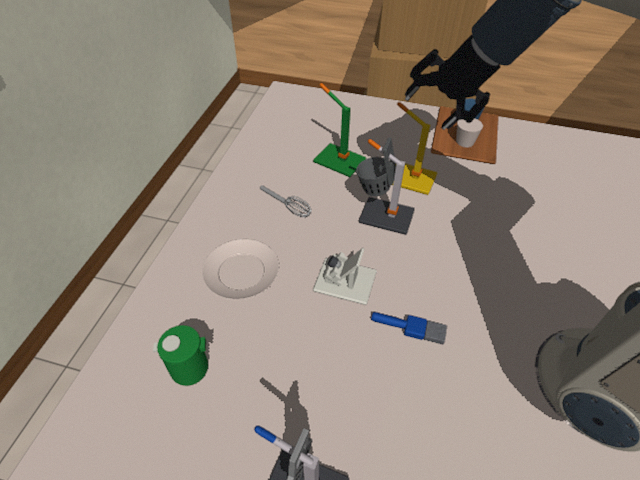

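The cup hangs on the orange peg (380,175) and the disc on the blue peg (300,455); the bystanders are in place and the gripper is clear. I'll let it settle briefly and then hand in.

Emit:
play_rows:
  rows:
    - [0, 0, -0.5, 0, 0, 0]
    - [0, 0, -0.5, 0, 0, 0]
    - [0, 0, 0, 0, 0, 0]
    - [0, 0, 0, 0, 0, 0]
    - [0, 0, 0, 0, 0, 0]
    - [0, 0, 0, 0, 0, 0]
    - [0, 0, 0, 0, 0, 0]
    - [0, 0, 0, 0, 0, 0]
    - [0, 0, 0, 0, 0, 0]
    - [0, 0, 0, 0, 0, 0]
    - [0, 0, 0, 0, 0, 0]
    - [0, 0, 0, 0, 0, 0]
    - [0, 0, 0, 0, 0, 0]
    - [0, 0, 0, 0, 0, 0]
    - [0, 0, 0, 0, 0, 0]
    - [0, 0, 0, 0, 0, 0]

```text
time_s: 34.33
position: [0.4179, -0.3125, 0.3161]
eef_rot: [-1.859, 2.011, -0.54]
contact_force: [0.4, 0.3, -0.8]
width: 0.995
grasp_force: 0.0
```

```bash
python3 -c "
from plant import ctrl
print(ctrl.finish_job())"
```

```text
the job is handed in; nothing more can be done
None
```

The disc hangs on the blue-tipped peg and the cup on the orange-tipped peg, both clear of the gripper with the bystanders where they were; I handed the job in at about 34 s, and no verdict came back.

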